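# Find the hidden slat groove in a scorched bench rail

## Task

Clamp the scorched rail by swinging the wing of the knob under the jig's shelf from the robot's right round to the left, fully home against its stop. Then take the slot gauge from its block, set its foot lightly on the rail near the rail's left end (within about 6 cm of the end), crosswise to the rail, and drag it to the right along the top, staying in contact, until it drops into the groove hidden among the burn marks; stop there, let it down to the groove's floor and leave it standing in it. Do not press hard on the rail and do not disturb the other things on the table.

Things in the scene. Friction and masses are not known exactly. Their poses are not given: they have to be found in the camera images.
- jig: fixed plywood bench jig: shelf 130 (x) x 340 (y) x 12 mm, underside 50 mm above the table, on two 20 mm end legs at y = +-155 mm; a scorched timber rail lies along its middle; jaw bar in front of it and fence behind are 13 mm lower than the rail's top. Origin: on the table below the rail's middle; x across the rail away from the robot, y along it to the robot's left, z up. Yaw within 0.2 rad
- rail_left (a point): middle of the top edge of the rail's left end, jig frame (0, 170, 98) mm, axes as the jig's. The rail is straight, 70 mm wide (x), 340 long (y), 36 thick, does not shift; its flat top, with many flat dark burn bands across it, is 98 mm above the table
- rail_top (a point): middle of the rail's top, jig frame (0, 0, 98) mm. One groove runs right across the rail (along x): 13 mm wide, 25 mm deep, dark floor 73 mm above the table, its centre somewhere 130 to 230 mm from the rail's left end (rail_top y from +40 to -60 mm), different each time and not reported
- clamp_knob (a joint): angle (rad) of the black knob under the jig's shelf that moves the clamp jaw: 0 open, 1.5 fully clamped at its stop; grows clockwise seen from above; starts at 0.1 to 0.45. At 0 its wing points along jig (-1,-1), 45 degrees to the right of straight at the robot; at 1.5 about 41 degrees to the left of it
- knob_axis (a point): point on the knob's upright axis, jig frame (-50, 0, 34) mm. The hub, 44 mm across, hangs under the shelf, 15 mm behind its front edge, and carries one straight level wing, 16 mm wide, with a round end 22 mm across, reaching 123 mm from the axis, 24 to 44 mm above the table; its outer part always sticks out in front of the shelf
- wing_push (a point): middle of the wing, 92 mm from the axis, 34 mm above the table; moves with the wing. A fingertip from above can push the wing sideways here; it takes about 0.2 N m (2 to 4 N here) and the wing stays where it is left
- gauge_block: fixed light-wood block 100 x 80 x 38 mm with a slot 60 x 14 mm along its x, slot floor 12 mm above the table, in which the gauge stands. Origin under its centre. It stands at the robot's left or right
- gauge: loose slot gauge, 127 mm tall, 0.15 to 0.27 kg: flat steel tongue 50 (x) x 10 (y) mm up to 44 mm, wooden shoulder 60 x 26 from 44 to 56 mm, wooden handle 44 (x) x 26 (y) mm up to 127 mm. Origin: centre of the foot's underside, z up. Grip it on the 26 mm (along y). It enters the groove only with its x along jig x (either way), and stands in it by itself, leaning up to 8 degrees
- gauge_grip (a point): middle of the handle, 95 mm above the foot; axes as the gauge's
- gauge_foot (a point): centre of the underside of the gauge's foot (same point as the gauge's origin)
- tin: bystander, leave alone: plain can without label, 80 mm across, 90 mm tall, may stand where the gauge's block might otherwise be
- sanding_block: bystander, leave alone: cork block 70 x 100 x 35 mm
- stain_bottle: bystander, leave alone: blue bottle 60 mm across, 150 mm tall
- jar: bystander, leave alone: lidded jar 76 mm across, 100 mm tall
- mallet: bystander, leave alone: hammer lying on the table
- brush: bystander, leave alone: paint brush lying on the table
- tape_roll: bystander, leave alone: roll 100 mm across, 25 mm tall, lying flat

How it is judged:
By the outcome, as a careful person would: the job done as asked, in the order asked, and still so for the second after the job is handed in, with the robot touching nothing.
It also fails if it takes over 72 s, if anything falls off the work surface, if the arm or the gripper's body presses on something with over 40 N, if the wrist force passes 120 N, or if a joint passes its speed limit or range.

## Robot

A 7-joint arm with a two-finger parallel gripper is mounted at the origin on the work surface. World frame = base frame: x ahead of the robot, y to its left, z up, the work surface at z = 0. Lengths are in m, angles in rad, forces in N, time in s.
With the tool pointing down it reaches from about 0.35 to 0.9 m from the base axis. Payload 8.1 kg.
Tool frame: the origin (TCP) lies midway between the tips of the shut fingers; the grasp point (between the pads) lies 19 mm behind it (ctrl.grip_point_offset is the distance from the TCP to the grasp point, in m); z points along the fingers, y is the line along which they close (so a half turn about z gives the same grasp; the last joint's range is limited). The gripper opens to 85 mm and grips with 20 to 120 N. Pads are 22 mm wide; open, the fingers measure 114 mm over their backs; the gripper's body (76 mm by 85 mm) begins 54 mm behind the grasp point. The pads swing forward as they close: fully open they stand 13 mm farther back than shut.
Start: joints at [1.104, 0.434, 0.025, 1.573, -0.012, 1.134, -0.075], TCP at [0.222, -0.584, 0.231] pointing down, gripper open.
Joint ranges: [-2.62, 2.62], [-0.44, 2.09], [-1.27, 1.32], [0.08, 2.57], [-1.32, 4.46], [0.12, 2], [-2.74, 2.74]. Speed limits (rad/s): [2.22, 2.22, 3.01, 3.01, 3.14, 3.14, 3.14].

## Interface

Orientations are given as a unit quaternion [w, x, y, z].
In Python, from rig import ctrl gives the robot as it stands.
- The arm moves only by the tool pendant, called after "Request:" as name([rows], argument=value, ...), one row to a line, values as JSON. Schema: {"type":"object","properties":{"ticks":{"type":"array","items":{"type":"array","prefixItems":[{"type":"array","items":{"type":"number"},"minItems":3,"maxItems":3},{"type":"array","items":{"type":"number"},"minItems":3,"maxItems":3}],"minItems":2,"maxItems":2},"minItems":1,"maxItems":20},"jaw":{"type":"number"},"only":{"type":"string"},"quiet":{"type":"boolean"},"lines":{"type":"string"}},"required":["ticks"],"additionalProperties":false}. ticks is a list of rows, 1 to 20 of them, each written [[dx, dy, dz], [rx, ry, rz]]: dx, dy, dz in units of 100 mm, then a rotation vector rx, ry, rz in rad; each row is the pose to reach, as a shift and turn from the pose commanded when the call began, along the tool's axes at that moment; what a row does not reach only later rows make up. A row lasts 1/12 s, in which the tool goes at most 0.0417 m and 0.125 rad, less where a joint would pass 70% of its speed; a pose out of reach is approached as far as the arm can. jaw is the finger opening in m, set as the call begins (left out keeps the last). The fingers move at their own pace and stop on an object; the grip force is fixed at half the most. Time passes only in rows, so rows that do not move let the fingers close. The tool returns the time, the measured TCP pose, the force, the opening and the grip force at its end. only (a regular expression) keeps the lines of the reply that match it, lines (a string "A,B") keeps lines A to B, and quiet returns only ok. Input that does not fit is refused with a message, and nothing moves.
- ctrl.observe(): the state, without advancing time (a new reading comes with each control period).
- ctrl.snapshot(name): name is "scene" or "top"; returns the picture (400x640x3 uint8, red, green, blue); there is no depth.
- ctrl.camera_params(name): a dict with "intrinsics" (3x3 intrinsics, pixels), "k1" (the pictures are not rectified: a ray, as slopes to the right and down, at radius r is drawn at 1 + k1 r^2 times it, then the intrinsics apply), "world_to_cam" (4x4, takes a point from world to camera coordinates). Camera axes: x right, y up, looking along -z (the intrinsics and any distortion apply to the point x, -y, -z); pixel columns grow to the right and rows downward; lengths in m; the calibration is good to about 2 mm. A picture is of the moment at which its call begins. camera_params takes no time and is no camera call.
- ctrl.close_job(): hands the job in; it is judged then, once.
The state is a dict: "time": time; "joints": joint angles; "joint_vel": joint speeds; "effort": joint torques, N m; "tcp_pos": TCP position; "tcp_rot": TCP orientation; "force": force on the tool from outside, world axes, zero at the start; "ft_torque": the same for the moment, N m; "finger_gap": finger opening in m; "grasp_force": force on a finger pad.
Only numpy, scipy, OpenCV 4.12 (cv2) and the standard library are available. Lean on these libraries where they do the work, as an engineer would, in place of code of your own. Each camera call takes 0.05 s, during which the arm holds its last target. There are 200 camera calls.

## Working session

There is one attempt and no reset: what is moved stays moved. The work goes in short steps, Python scripts to look and compute and a tool call to move; the robot and the scene stay as the last step left them, time stands still between calls to the robot, and variables do not carry over. Pictures are saved under pics/ and viewed, at most 10 in all, crops included, and the job is handed in when it is done.

```bash
ls; mkdir -p pics; python3 - <<'E'
from rig import ctrl
import cv2
for n in("scene","top"):
    cv2.imwrite(f"pics/{n}0.png",ctrl.snapshot(n)[:,:,::-1])
    print(n,ctrl.camera_params(n))
print(ctrl.observe())
E
```

```text
pics
rig.py
scene {'intrinsics': array([[458.98252311,   0.        , 329.49682948],
       [  0.        , 458.98252311, 195.89800365],
       [  0.        ,   0.        ,   1.        ]]), 'k1': -0.08554018315700934, 'world_to_cam': array([[-2.58059521e-02,  9.99484121e-01,  1.91192250e-02,
         8.66595343e-04],
       [-5.53840289e-01, -3.02165828e-02,  8.32074451e-01,
         2.11924213e-01],
       [ 8.32222919e-01,  1.08834763e-02,  5.54334343e-01,
        -1.79448005e+00],
       [ 0.00000000e+00,  0.00000000e+00,  0.00000000e+00,
         1.00000000e+00]])}
top {'intrinsics': array([[444.25428901,   0.        , 321.33558707],
       [  0.        , 444.25428901, 200.39549666],
       [  0.        ,   0.        ,   1.        ]]), 'k1': -0.05719277518100395, 'world_to_cam': array([[ 0.02544697, -0.99918327,  0.03138871, -0.03763164],
       [ 0.99682031,  0.02773345,  0.07470023, -0.5621958 ],
       [-0.07550974,  0.02938801,  0.99671191, -1.2149862 ],
       [ 0.        ,  0.        ,  0.        ,  1.        ]])}
{'time': 0.1, 'joints': array([ 1.10441575,  0.43513073,  0.02496054,  1.57398374, -0.01161133,
        1.13400139, -0.07510884]), 'joint_vel': array([-0.00029706, -0.00162692,  0.00029081, -0.00377644,  0.00045426,
       -0.00109666,  0.00082726]), 'effort': array([ 2.04768781e-03, -6.71749592e+01,  1.02745593e+00, -3.16902208e+01,
        1.56795897e-02,  7.30065949e-03, -1.61794640e-05]), 'tcp_pos': array([ 0.2221864 , -0.58370021,  0.23062697]), 'tcp_rot': array([-6.65666733e-04,  9.83509703e-01,  1.80854057e-01, -1.78197380e-04]), 'force': array([0.21668802, 0.13762296, 0.52227731]), 'ft_torque': array([-0.00878482, -0.02719646,  0.00330506]), 'grasp_force': 0.0, 'finger_gap': 0.08566123899458086}
```
View pics/top0.png

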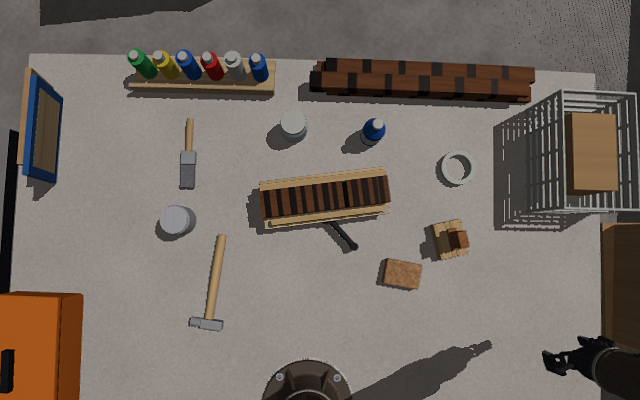

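View pics/scene0.png

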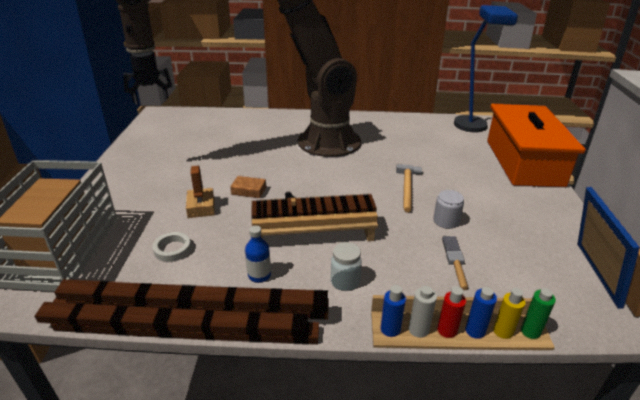

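The top view shows the jig around (325,197), the wing from (330,225) to (355,247), the gauge in its block at (450,240), cork block at (402,273), bottle at (374,130) and tape roll at (456,168). I'll enlarge it to get corners.

```bash
cat > h.py <<'E'
import numpy as np, cv2
from rig import ctrl
def P(n):
    p=ctrl.camera_params(n); return p["intrinsics"],np.array([p["k1"],0,0,0.]),p["world_to_cam"]
def ray(n,uv,z):
    K,d,T=P(n); q=cv2.undistortPoints(np.array(uv,float).reshape(-1,1,2),K,d)[:,0]
    D=np.c_[q[:,0],-q[:,1],-np.ones(len(q))]@T[:3,:3]; C=-T[:3,:3].T@T[:3,3]
    return C+D*((z-C[2])/D[:,2])[:,None]
def proj(n,X):
    K,d,T=P(n); X=np.atleast_2d(X)@T[:3,:3].T+T[:3,3]; X=X*[1,-1,-1]
    return cv2.projectPoints(X,np.zeros(3),np.zeros(3),K,d)[0][:,0]
E
python3 - <<'E'
import cv2
a=cv2.imread("pics/top0.png")[160:300,245:485]
a=cv2.resize(a,None,fx=3.333,fy=3.333,interpolation=cv2.INTER_CUBIC); a=cv2.convertScaleAbs(a,alpha=1.6,beta=15)
cv2.imwrite("pics/c1.png",a); print(a.shape)
E
```

```text
(467, 800, 3)
```

View pics/c1.png

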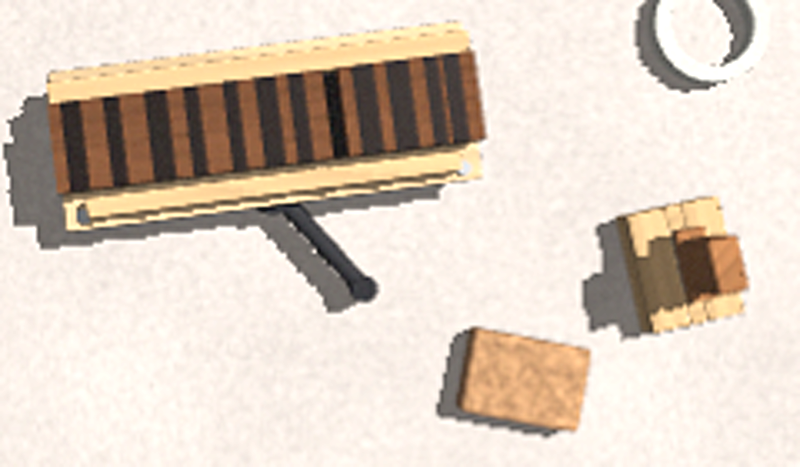

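The crop shows rail corners at (50,103), (470,50), (485,140), (58,193); the darkest band (likely groove) at crop x≈338; wing tip at (363,288); gauge handle top about (708–746, 236–294).

```bash
python3 - <<'E'
from h import *
s=lambda L:[((u+.5)/3.3333-.5+245,(v+.5)/3.3333-.5+160) for u,v in L]
R=ray("top",s([(50,103),(470,50),(485,140),(58,193)]),.098)[:,:2]
print("rail",R.round(4)); c=R.mean(0)
l=(R[0]+R[3])/2; r=(R[1]+R[2])/2; d=l-r; print("c",c,"len",np.linalg.norm(d),"wid",np.linalg.norm(R[0]-R[3]),np.linalg.norm(R[1]-R[2]))
yaw=np.arctan2(-d[0],d[1]); print("yaw",yaw)
g=ray("top",s([(333,70),(345,155)]),.098)[:,:2]; ex=np.array([np.cos(yaw),np.sin(yaw)]); ey=np.array([-ex[1],ex[0]])
print("groove y?",(g-c)@ey)
tip=ray("top",s([(363,288)]),.044)[0,:2]; ka=c-.05*ex; w=tip-ka
print("tip",tip,"ka",ka,"r",np.linalg.norm(w)); wl=np.array([w@ex,w@ey]); print("wing jig ang from -x to right deg",np.degrees(np.arctan2(-wl[1],-wl[0])))
# gauge top & block by masks
im=cv2.imread("pics/top0.png"); hsv=cv2.cvtColor(im,cv2.COLOR_BGR2HSV)
sub=hsv[210:270,420:480]
print("handle px hsv",[tuple(hsv[y,x]) for y,x in((238,462),(240,453),(228,440),(240,442),(238,434))])
B=ray("top",s([(631,215),(718,197),(745,310),(655,332)]),.038)[:,:2]; print("block",B.round(4),B.mean(0))
G=ray("top",s([(707,243),(738,236),(747,288),(717,295)]),.139)[:,:2]; print("gauge top",G.round(4),G.mean(0))
a=cv2.imread("pics/scene0.png")
for i,(y0,y1,x0,x1) in enumerate([(155,225,175,275)]):
    b=cv2.resize(a[y0:y1,x0:x1],None,fx=8,fy=8,interpolation=cv2.INTER_CUBIC)
t=cv2.resize(im[205:275,420:480],None,fx=8,fy=8,interpolation=cv2.INTER_NEAREST)
t=cv2.convertScaleAbs(t,alpha=1.6,beta=15)
t=t[:560]; 
cv2.imwrite("pics/c2.png",t[:560,:480])
E
```

```text
rail [[ 0.5785  0.1411]
 [ 0.63   -0.1884]
 [ 0.5589 -0.2013]
 [ 0.5083  0.1324]]
c [ 0.56893103 -0.02904376] len 0.3354581825717762 wid 0.0707142858582114 0.07225062355098615
yaw 0.15292587439868385
groove y? [-0.0567624  -0.05733151]
tip [ 0.43921728 -0.11281643] ka [ 0.51951455 -0.03666029] r 0.11066801968799529
wing jig ang from -x to right deg 34.7217956655317
handle px hsv [(np.uint8(13), np.uint8(151), np.uint8(128)), (np.uint8(14), np.uint8(170), np.uint8(39)), (np.uint8(18), np.uint8(103), np.uint8(161)), (np.uint8(17), np.uint8(117), np.uint8(72)), (np.uint8(18), np.uint8(118), np.uint8(52))]
block [[ 0.5045 -0.3356]
 [ 0.5213 -0.4093]
 [ 0.4279 -0.4327]
 [ 0.4083 -0.3567]] [ 0.46550907 -0.38358034]
gauge top [[ 0.4817 -0.3657]
 [ 0.4876 -0.3899]
 [ 0.4481 -0.3971]
 [ 0.4423 -0.3737]] [ 0.46494197 -0.38163179]
```

View pics/c2.png

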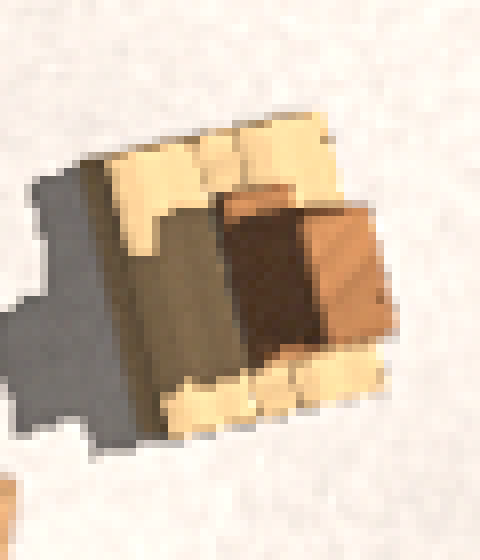

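Gauge and block agree: centre about (0.465, −0.383), yaw ≈0.22. Knob ≈0.18 rad. Now go beside the wing.

```bash
cat >> h.py <<'E'
from scipy.spatial.transform import Rotation as Ro
C0=np.array([.569,-.029]); YAW=.153
def jig(x,y): 
    c,s=np.cos(YAW),np.sin(YAW); return C0+np.array([c*x-s*y,s*x+c*y])
def J(p): 
    c,s=np.cos(YAW),np.sin(YAW); d=np.array(p)[:2]-C0; return np.array([c*d[0]+s*d[1],-s*d[0]+c*d[1]])
def delta(xy,z,yaw):
    o=ctrl.observe(); q=o["tcp_rot"]; R=Ro.from_quat([q[1],q[2],q[3],q[0]])
    t=Ro.from_matrix([[np.cos(yaw),np.sin(yaw),0],[np.sin(yaw),-np.cos(yaw),0],[0,0,-1]])
    print("d",R.inv().apply(np.r_[xy,z]-o["tcp_pos"]).round(4),(R.inv()*t).as_rotvec().round(4))
E
python3 - <<'E'
from h import *
delta(jig(-.115,-.097),.2,YAW); delta(jig(-.115,-.097),.03,YAW)
s=lambda L:[(u/8+419.5,v/8+204.5) for u,v in L]
G=ray("top",s([(302,210),(372,207),(398,332),(325,345)]),.139)[:,:2]; print(G.mean(0),G)
B=ray("top",s([(106,160),(326,113),(386,390),(168,440)]),.038)[:,:2]; print(B.mean(0),B)
E
```

```text
d [ 0.3887 -0.3242  0.031 ] [-0.0014  0.0003  0.2107]
d [ 0.3887 -0.324   0.201 ] [-0.0014  0.0003  0.2107]
[ 0.46651661 -0.38247921] [[ 0.48630244 -0.36701863]
 [ 0.48778426 -0.38978685]
 [ 0.44829222 -0.39840598]
 [ 0.44368754 -0.37470538]]
[ 0.46473916 -0.38213917] [[ 0.503459   -0.33225898]
 [ 0.52167935 -0.40987819]
 [ 0.42625506 -0.43156592]
 [ 0.40756323 -0.35485358]]
```

The manual's scale: shifts go in units of 100 mm. Converting my numbers, 0.389 m is 3.89, 0.35 m is 3.5.

Request:
pendant([
  [[0.6, -0.5, 0.05], [0, 0, 0.03]],
  [[0.9, -0.75, 0.1], [0, 0, 0.06]],
  [[1.2, -1, 0.1], [0, 0, 0.1]],
  [[1.5, -1.25, 0.15], [0, 0, 0.15]],
  [[2, -1.67, 0.2], [0, 0, 0.2]],
  [[2.3, -1.92, 0.2], [0, 0, 0.211]],
  [[2.6, -2.17, 0.25], [0, 0, 0.211]],
  [[2.9, -2.42, 0.25], [0, 0, 0.211]],
  [[3.2, -2.67, 0.3], [0, 0, 0.211]],
  [[3.5, -2.92, 0.31], [0, 0, 0.211]],
  [[3.89, -3.24, 0.31], [0, 0, 0.211]],
  [[3.89, -3.24, 0.31], [0, 0, 0.211]],
  [[3.89, -3.24, 0.31], [0, 0, 0.211]],
  [[3.89, -3.24, 0.31], [0, 0, 0.211]],
  [[3.89, -3.24, 0.7], [0, 0, 0.211]],
  [[3.89, -3.24, 1.1], [0, 0, 0.211]],
  [[3.89, -3.24, 1.5], [0, 0, 0.211]],
  [[3.89, -3.24, 1.8], [0, 0, 0.211]],
  [[3.89, -3.24, 2.01], [0, 0, 0.211]],
  [[3.89, -3.24, 2.01], [0, 0, 0.211]],
], jaw=0)

```text
time: 1.77
tcp_pos: [0.467, -0.1437, 0.0265]
tcp_rot: [-0.001, 0.997, 0.076, -0.004]
force: [-1.3, 0.8, 0.7]
finger_gap: 0.0002
grasp_force: 0.0
```

```bash
python3 - <<'E'
from h import *
o=ctrl.observe();print(J(o["tcp_pos"]),o["tcp_pos"],o["force"])
cv2.imwrite("pics/c3.png",cv2.resize(ctrl.snapshot("top")[160:300,245:445,::-1],None,fx=3,fy=3))
E
```

```text
[-0.11825704 -0.09781667] [ 0.46703203 -0.14369682  0.02651636] [-1.25783682  0.78198369  0.66994562]
```

View pics/c3.png

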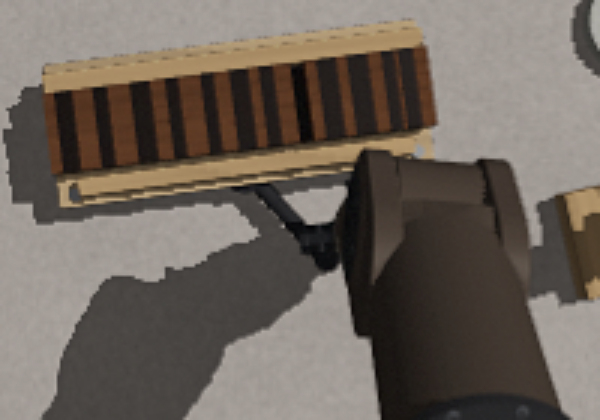

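The picture shows the fingers just right of the wing near (320,240), clear. Sweep.

Request:
pendant([
  [[0.01, -0.15, 0], [0, 0, 0]],
  [[0.01, -0.3, 0], [0, 0, 0]],
  [[-0.07, -0.4, 0], [0, 0, 0]],
  [[-0.14, -0.5, 0], [0, 0, 0]],
  [[-0.2, -0.62, 0], [0, 0, 0]],
  [[-0.24, -0.75, 0], [0, 0, 0]],
  [[-0.26, -0.86, 0], [0, 0, 0]],
  [[-0.27, -0.98, 0], [0, 0, 0]],
  [[-0.26, -1.1, 0], [0, 0, 0]],
  [[-0.25, -1.2, 0], [0, 0, 0]],
  [[-0.25, -1.2, 0], [0, 0, 0]],
])

```text
time: 2.73
tcp_pos: [0.4273, -0.0262, 0.0306]
tcp_rot: [-0.0, 0.997, 0.077, -0.0]
force: [0.1, 0.3, -0.3]
finger_gap: -0.0002
grasp_force: 0.0
```

```bash
python3 - <<'E'
from h import *
o=ctrl.observe();print(J(o["tcp_pos"]),o["tcp_pos"],o["force"])
E
```

```text
[-0.13966193  0.02436489] [ 0.42725625 -0.02620473  0.0305861 ] [ 0.10691773  0.2703951  -0.27821261]
```

In the tool's units: -0.02 m is -0.2, -0.018 m is -0.18.

Request:
pendant([
  [[0.02, -0.08, 0], [0, 0, 0]],
  [[0.04, -0.14, 0], [0, 0, 0]],
  [[0.05, -0.18, 0], [0, 0, 0]],
  [[0.06, -0.2, 0], [0, 0, 0]],
  [[0.06, -0.2, 0], [0, 0, 0]],
])

```text
time: 3.15
tcp_pos: [0.4305, -0.0074, 0.0302]
tcp_rot: [0.0, 0.997, 0.076, -0.0]
force: [0.1, -2.0, 0.9]
finger_gap: 0.0
grasp_force: 0.9
```

Request:
pendant([
  [[0, -0.01, 0], [0, 0, 0]],
  [[0.01, -0.02, 0], [0, 0, 0]],
  [[0.01, -0.03, 0], [0, 0, 0]],
])

```text
time: 3.4
tcp_pos: [0.4304, -0.0062, 0.0301]
tcp_rot: [0.001, 0.997, 0.075, -0.001]
force: [0.4, -11.4, 1.8]
finger_gap: 0.0
grasp_force: 5.3
```

```bash
python3 - <<'E'
from h import *
o=ctrl.observe();print(J(o["tcp_pos"]),o["tcp_pos"],o["force"])
cv2.imwrite("pics/c4.png",cv2.resize(ctrl.snapshot("top")[160:300,225:425,::-1],None,fx=3,fy=3))
E
```

```text
[-0.13349035  0.04362989] [ 0.43041968 -0.00622421  0.03011839] [  0.38724766 -11.37581923   1.79687816]
```

View pics/c4.png

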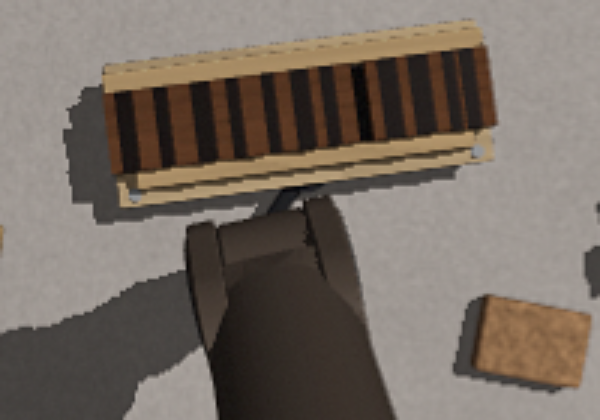

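Stop reached (11 N, matching the expected stop pose); the picture shows the wing root at about (285,197) pointing left. Back off, rise, go over the gauge.

Request:
pendant([
  [[0, 0.15, 0], [0, 0, 0]],
  [[-0.05, 0.3, 0], [0, 0, 0]],
  [[-0.05, 0.3, -0.4], [0, 0, 0]],
  [[-0.05, 0.3, -0.8], [0, 0, 0]],
  [[-0.05, 0.3, -1.2], [0, 0, 0]],
  [[-0.05, 0.3, -1.6], [0, 0, 0]],
  [[-0.05, 0.3, -1.8], [0, 0, 0]],
  [[-0.05, 0.3, -1.8], [0, 0, 0]],
], jaw=0.085)

```text
time: 4.12
tcp_pos: [0.4334, -0.0344, 0.215]
tcp_rot: [0.0, 0.997, 0.076, 0.004]
force: [0.6, 0.9, 0.0]
finger_gap: 0.0849
grasp_force: 0.0
```

```bash
python3 - <<'E'
from h import *
delta([.4655,-.3825],.2,.225);delta([.4655,-.3825],.088,.225)
I=ctrl.snapshot("top"); cv2.imwrite("pics/t5.png",I[:,:,::-1])
E
```

```text
d [-0.0213  0.349   0.0152] [ 0.0013 -0.0083 -0.0723]
d [-0.0223  0.3488  0.1272] [ 0.0013 -0.0083 -0.0723]
```

In the tool's units: 0.2 m is 2, 0.349 m is 3.49.

Request:
pendant([
  [[-0.03, 0.4, 0], [0, 0, -0.01]],
  [[-0.06, 0.8, 0], [0, 0, -0.02]],
  [[-0.08, 1.2, 0], [0, 0, -0.03]],
  [[-0.1, 1.6, 0], [0, 0, -0.04]],
  [[-0.12, 2, 0], [0, 0, -0.05]],
  [[-0.14, 2.4, 0], [0, 0, -0.06]],
  [[-0.17, 2.8, 0], [0, 0, -0.07]],
  [[-0.19, 3.2, 0], [0, 0, -0.072]],
  [[-0.21, 3.49, 0], [0, 0, -0.072]],
  [[-0.21, 3.49, 0.1], [0, 0, -0.072]],
  [[-0.21, 3.49, 0.1], [0, 0, -0.072]],
  [[-0.21, 3.49, 0.1], [0, 0, -0.072]],
  [[-0.21, 3.49, 0.1], [0, 0, -0.072]],
])

```text
time: 5.25
tcp_pos: [0.4632, -0.381, 0.1997]
tcp_rot: [-0.001, 0.994, 0.113, -0.0]
force: [0.3, 0.6, 0.2]
finger_gap: 0.0853
grasp_force: 0.0
```

```bash
python3 - <<'E'
from h import *
delta([.4655,-.3825],.088,.225)
a=cv2.imread("pics/t5.png")[160:300,225:425]; I=ctrl.snapshot("top")[:,:,::-1]
b=I[160:300,225:425]
cv2.imwrite("pics/c5.png",cv2.resize(cv2.convertScaleAbs(b,alpha=1.6,beta=15),None,fx=4,fy=4,interpolation=cv2.INTER_CUBIC))
E
```

```text
d [0.0019 0.0022 0.1117] [-0.0018  0.0005  0.0016]
```

View pics/c5.png

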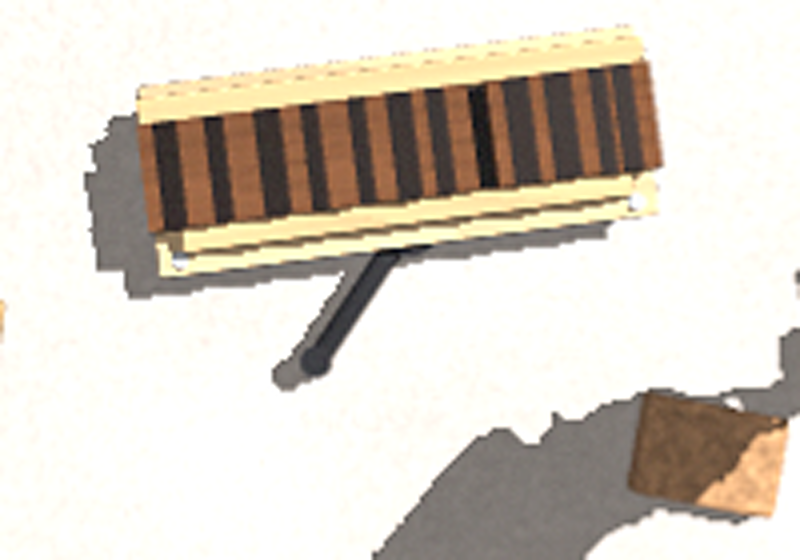

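The wing now points left, tip at crop (314,360); jaw bar closed to the rail; darkest band at crop x≈485. Descend and grip.

```bash
python3 - <<'E'
from h import *
t=ray("top",[(314.5/4-.5+225,360.5/4-.5+160)],.044)[0]; w=J(t)-[-.05,0]; print(w,np.linalg.norm(w),"knob",np.pi/4+np.arctan2(w[1],-w[0]))
E
```

```text
[-0.08303476  0.07409186] 0.11128511021543293 knob 1.5139424035421114
```

Request:
pendant([
  [[0.02, 0.01, 0.35], [0, 0, 0]],
  [[0.02, 0.01, 0.7], [0, 0, 0]],
  [[0.02, 0.01, 1], [0, 0, 0]],
  [[0.02, 0.01, 1.11], [0, 0, 0]],
  [[0.02, 0.01, 1.11], [0, 0, 0]],
  [[0.02, 0.01, 1.11], [0, 0, 0]],
])

```text
time: 5.8
tcp_pos: [0.4658, -0.3831, 0.0902]
tcp_rot: [0.0, 0.994, 0.113, 0.0]
force: [0.6, 0.2, 0.1]
finger_gap: 0.0849
grasp_force: 0.0
```

Request:
pendant([
  [[0, 0, 0], [0, 0, 0]],
  [[0, 0, 0], [0, 0, 0]],
  [[0, 0, 0], [0, 0, 0]],
  [[0, 0, 0], [0, 0, 0]],
  [[0, 0, 0], [0, 0, 0]],
  [[0, 0, 0], [0, 0, 0]],
], jaw=0.01)

```text
time: 6.3
tcp_pos: [0.4658, -0.384, 0.0902]
tcp_rot: [0.001, 0.994, 0.112, 0.001]
force: [0.3, -0.3, 5.8]
finger_gap: 0.0254
grasp_force: 59.5
```

In the tool's units: -0.14 m is -1.4, -0.115 m is -1.15.

Request:
pendant([
  [[0, 0, -0.2], [0, 0, 0]],
  [[0, 0, -0.45], [0, 0, 0]],
  [[0, 0, -0.8], [0, 0, 0]],
  [[0, 0, -1.15], [0, 0, 0]],
  [[0, 0, -1.4], [0, 0, 0]],
  [[0, 0, -1.4], [0, 0, 0]],
  [[0, 0, -1.4], [0, 0, 0]],
  [[0, 0, -1.4], [0, 0, 0]],
])

```text
time: 6.97
tcp_pos: [0.4646, -0.3828, 0.2281]
tcp_rot: [-0.001, 0.994, 0.112, -0.001]
force: [0.5, -0.1, -3.9]
finger_gap: 0.0255
grasp_force: 60.2
```

```bash
python3 - <<'E'
from h import *
print(ctrl.observe()["ft_torque"]); delta(jig(0,.135),.2,YAW)
E
```

```text
[ 0.0413685  -0.04062058 -0.01112991]
d [ 0.1904 -0.4562  0.0285] [-0.0014  0.0014  0.0718]
```

In the tool's units: -0.456 m is -4.56, -0.448 m is -4.48.

Request:
pendant([
  [[0.08, -0.2, 0], [0, 0, 0]],
  [[0.2, -0.5, 0], [0, 0, 0.01]],
  [[0.35, -0.85, 0], [0, 0, 0.02]],
  [[0.5, -1.2, 0], [0, 0, 0.03]],
  [[0.65, -1.55, 0], [0, 0, 0.04]],
  [[0.8, -1.9, 0], [0, 0, 0.05]],
  [[0.94, -2.25, 0], [0, 0, 0.06]],
  [[1.08, -2.6, 0], [0, 0, 0.07]],
  [[1.23, -2.95, 0], [0, 0, 0.072]],
  [[1.38, -3.3, 0], [0, 0, 0.072]],
  [[1.53, -3.65, 0], [0, 0, 0.072]],
  [[1.67, -4, 0], [0, 0, 0.072]],
  [[1.78, -4.3, 0.1], [0, 0, 0.072]],
  [[1.86, -4.48, 0.2], [0, 0, 0.072]],
  [[1.9, -4.56, 0.28], [0, 0, 0.072]],
  [[1.9, -4.56, 0.28], [0, 0, 0.072]],
  [[1.9, -4.56, 0.28], [0, 0, 0.072]],
  [[1.9, -4.56, 0.28], [0, 0, 0.072]],
  [[1.9, -4.56, 0.28], [0, 0, 0.072]],
])

```text
time: 8.55
tcp_pos: [0.549, 0.1014, 0.2015]
tcp_rot: [0.0, 0.997, 0.075, 0.0]
force: [-0.2, -1.0, -2.3]
finger_gap: 0.0253
grasp_force: 60.2
```

```bash
python3 - <<'E'
from h import *
o=ctrl.observe(); print(J(o["tcp_pos"]),o["force"],o["ft_torque"]); delta(jig(0,.135),.178,YAW)
cv2.imwrite("pics/c6.png",cv2.resize(ctrl.snapshot("scene")[130:260,220:420,::-1],None,fx=4,fy=4,interpolation=cv2.INTER_CUBIC))
E
```

```text
[0.00014468 0.13193721] [-0.23962838 -1.02136673 -2.2631508 ] [-0.01278655  0.01076777 -0.01033769]
d [-0.0002 -0.0031  0.0235] [ 0.0009 -0.0001 -0.003 ]
```

View pics/c6.png

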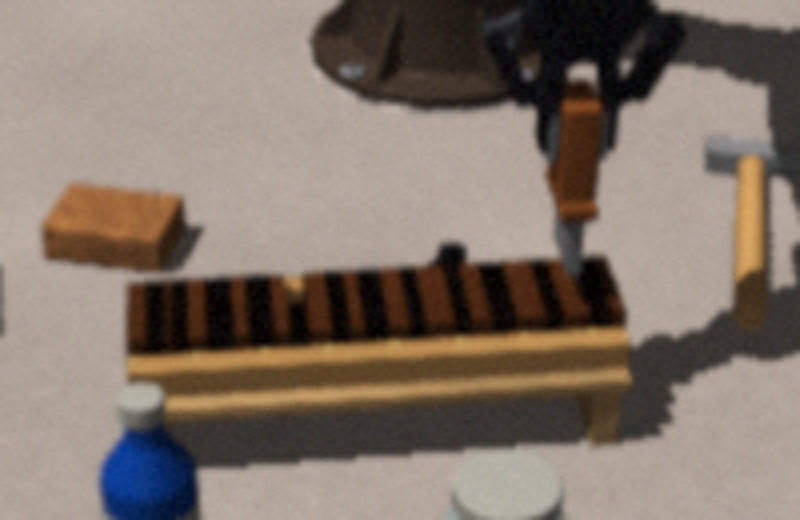

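The view shows the gauge upright over the rail's left end at (575,270) and the groove as a light gap (jaw bar seen through) at crop (293,290).

```bash
python3 - <<'E'
from h import *
print([J(p) for p in ray("scene",[(293/4+220,290/4+130)]*2,.085)][:1])
E
```

```text
[array([-0.02928363, -0.05764098])]
```

Request:
pendant([
  [[0, 0, 0.08], [0, 0, 0]],
  [[0, 0, 0.16], [0, 0, 0]],
  [[0, 0, 0.21], [0, 0, 0]],
  [[0, 0, 0.22], [0, 0, 0]],
  [[0, 0, 0.22], [0, 0, 0]],
  [[0, 0, 0.22], [0, 0, 0]],
])

```text
time: 9.1
tcp_pos: [0.5489, 0.1035, 0.1792]
tcp_rot: [0.0, 0.997, 0.076, -0.0]
force: [0.1, 0.1, -1.9]
finger_gap: 0.0252
grasp_force: 60.1
```

Request:
pendant([
  [[0, 0, 0.01], [0, 0, 0]],
  [[0, 0, 0.01], [0, 0, 0]],
  [[0, 0, 0.02], [0, 0, 0]],
  [[0, 0, 0.02], [0, 0, 0]],
])

```text
time: 9.43
tcp_pos: [0.5488, 0.1035, 0.1773]
tcp_rot: [0.0, 0.997, 0.076, 0.0]
force: [-0.4, 0.8, -2.5]
finger_gap: 0.0257
grasp_force: 60.1
```

Request:
pendant([
  [[0, 0, 0.01], [0, 0, 0]],
  [[0, 0, 0.01], [0, 0, 0]],
  [[0, 0, 0.01], [0, 0, 0]],
])

```text
time: 9.68
tcp_pos: [0.5488, 0.1035, 0.1763]
tcp_rot: [0.0, 0.997, 0.076, -0.0]
force: [-0.5, 0.1, -2.8]
finger_gap: 0.0251
grasp_force: 60.3
```

Request:
pendant([
  [[0, 0, 0.01], [0, 0, 0]],
  [[0, 0, 0.01], [0, 0, 0]],
  [[0, 0, 0.01], [0, 0, 0]],
])

```text
time: 9.93
tcp_pos: [0.549, 0.1035, 0.1762]
tcp_rot: [0.0, 0.997, 0.076, 0.0]
force: [-2.7, -1.1, 6.7]
finger_gap: 0.0254
grasp_force: 61.4
```

Contact made (~9 N). Ease to about 5 N and drag.

Request:
pendant([
  [[0, 0, -0.003], [0, 0, 0]],
  [[0, 0.04, -0.003], [0, 0, 0]],
  [[0, 0.1, -0.003], [0, 0, 0]],
  [[0, 0.18, -0.003], [0, 0, 0]],
  [[0, 0.26, -0.003], [0, 0, 0]],
  [[0, 0.34, -0.003], [0, 0, 0]],
  [[0, 0.4, -0.003], [0, 0, 0]],
])

```text
time: 10.52
tcp_pos: [0.5557, 0.0632, 0.1762]
tcp_rot: [-0.0, 0.997, 0.076, 0.001]
force: [-0.5, 4.3, 4.8]
finger_gap: 0.0253
grasp_force: 61.3
```

```bash
python3 - <<'E'
from h import *
o=ctrl.observe(); print(J(o["tcp_pos"]),o["force"],o["ft_torque"]); delta(jig(0,-.03),.176,YAW)
E
```

```text
[0.00094905 0.09311704] [-0.54799512  4.32097113  4.75215745] [ 1.30227908  0.20816313 -0.00485422]
d [-8.000e-04  1.231e-01  1.000e-04] [-0.0006 -0.0016 -0.001 ]
```

Request:
pendant([
  [[0, 0.08, 0], [0, 0, 0]],
  [[0, 0.17, 0], [0, 0, 0]],
  [[0, 0.26, 0], [0, 0, 0]],
  [[0, 0.35, 0], [0, 0, 0]],
  [[0, 0.44, 0], [0, 0, 0]],
  [[0, 0.53, 0], [0, 0, 0]],
  [[0, 0.6, 0], [0, 0, 0]],
])

```text
time: 11.1
tcp_pos: [0.5646, 0.0037, 0.1761]
tcp_rot: [-0.0, 0.997, 0.076, 0.001]
force: [-0.6, 4.6, 6.1]
finger_gap: 0.0255
grasp_force: 61.2
```

Request:
pendant([
  [[0, 0.07, 0], [0, 0, 0]],
  [[-0.005, 0.14, 0], [0, 0, 0]],
  [[-0.005, 0.21, 0], [0, 0, 0]],
  [[-0.005, 0.28, 0], [0, 0, 0]],
  [[-0.005, 0.35, 0], [0, 0, 0]],
  [[-0.005, 0.42, 0], [0, 0, 0]],
  [[-0.005, 0.49, 0], [0, 0, 0]],
  [[-0.005, 0.55, 0], [0, 0, 0]],
  [[-0.005, 0.58, 0], [0, 0, 0]],
])

```text
time: 11.85
tcp_pos: [0.5728, -0.0538, 0.1761]
tcp_rot: [-0.0, 0.997, 0.076, 0.0]
force: [-1.2, 4.3, 6.1]
finger_gap: 0.0248
grasp_force: 61.2
```

```bash
python3 - <<'E'
from h import *
o=ctrl.observe(); print(J(o["tcp_pos"]),o["force"],o["ft_torque"]); delta(jig(0,-.0575),.176,YAW)
E
```

```text
[-1.61272530e-05 -2.51013896e-02] [-1.24552495  4.28912318  6.06847048] [ 1.4484769   0.18123704 -0.0227688 ]
d [0.0001 0.0324 0.    ] [-0.0003 -0.001  -0.0013]
```

In the tool's units: 0.026 m is 0.26, 0.025 m is 0.25.

Request:
pendant([
  [[0, 0.06, 0], [0, 0, 0]],
  [[0, 0.12, 0], [0, 0, 0]],
  [[0, 0.18, 0], [0, 0, 0]],
  [[0, 0.22, 0], [0, 0, 0]],
  [[0, 0.24, 0], [0, 0, 0]],
  [[0, 0.25, 0], [0, 0, 0]],
  [[0, 0.26, 0], [0, 0, 0]],
])

```text
time: 12.43
tcp_pos: [0.5766, -0.0787, 0.1761]
tcp_rot: [-0.0, 0.997, 0.076, 0.0]
force: [-1.0, 4.2, 6.6]
finger_gap: 0.0251
grasp_force: 61.3
```

Request:
pendant([
  [[0, 0.01, 0], [0, 0, 0]],
  [[0, 0.02, 0], [0, 0, 0]],
  [[0, 0.03, 0], [0, 0, 0]],
])

```text
time: 12.68
tcp_pos: [0.577, -0.0816, 0.176]
tcp_rot: [-0.0, 0.997, 0.076, 0.0]
force: [-0.8, 4.9, 6.2]
finger_gap: 0.0252
grasp_force: 61.3
```

Request:
pendant([
  [[0, 0.01, 0], [0, 0, 0]],
  [[0, 0.02, 0], [0, 0, 0]],
])

```text
time: 12.85
tcp_pos: [0.5765, -0.085, 0.175]
tcp_rot: [0.0, 0.997, 0.076, -0.001]
force: [-0.4, -0.1, -1.9]
finger_gap: 0.0253
grasp_force: 60.1
```

It dropped (force gone, z falls). Lower it.

In the tool's units: 0.006 m is 0.06, 0.004 m is 0.04.

Request:
pendant([
  [[0, 0.005, 0.01], [0, 0, 0]],
  [[0, 0.005, 0.04], [0, 0, 0]],
  [[0, 0.005, 0.06], [0, 0, 0]],
  [[0, 0.005, 0.06], [0, 0, 0]],
])

```text
time: 13.18
tcp_pos: [0.5765, -0.0843, 0.1686]
tcp_rot: [0.0, 0.997, 0.076, -0.001]
force: [0.4, -0.1, -4.0]
finger_gap: 0.025
grasp_force: 60.1
```

```bash
python3 - <<'E'
from h import *
o=ctrl.observe(); print(J(o["tcp_pos"]),o["force"],o["ft_torque"])
E
```

```text
[-0.00097864 -0.05580575] [ 0.36701025 -0.07772284 -3.95947644] [-0.02645066  0.04975306 -0.01398971]
```

In the tool's units: 0.016 m is 0.16, 0.0155 m is 0.155.

Request:
pendant([
  [[0, 0, 0.04], [0, 0, 0]],
  [[0, 0, 0.08], [0, 0, 0]],
  [[0, 0, 0.12], [0, 0, 0]],
  [[0, 0, 0.155], [0, 0, 0]],
  [[0, 0, 0.16], [0, 0, 0]],
  [[0, 0, 0.16], [0, 0, 0]],
])

```text
time: 13.68
tcp_pos: [0.5769, -0.0839, 0.1532]
tcp_rot: [-0.0, 0.997, 0.076, -0.0]
force: [0.3, 0.9, -2.6]
finger_gap: 0.0255
grasp_force: 60.1
```

Request:
pendant([
  [[0, 0, 0.007], [0, 0, 0]],
  [[0, 0, 0.014], [0, 0, 0]],
  [[0, 0, 0.02], [0, 0, 0]],
])

```text
time: 13.93
tcp_pos: [0.5773, -0.0839, 0.1517]
tcp_rot: [0.0, 0.997, 0.076, 0.0]
force: [0.5, -0.5, -3.6]
finger_gap: 0.0248
grasp_force: 60.1
```

```bash
python3 - <<'E'
from h import *
o=ctrl.observe(); print(J(o["tcp_pos"]),o["force"],o["ft_torque"])
E
```

```text
[-0.00012751 -0.05553352] [ 0.51656851 -0.51126883 -3.59949081] [-0.07138377  0.0247378  -0.04131317]
```

Request:
pendant([
  [[0, 0, 0.006], [0, 0, 0]],
  [[0, 0, 0.009], [0, 0, 0]],
  [[0, 0, 0.009], [0, 0, 0]],
])

```text
time: 14.18
tcp_pos: [0.5774, -0.0839, 0.1512]
tcp_rot: [0.0, 0.997, 0.076, 0.0]
force: [-1.0, -0.3, 2.6]
finger_gap: 0.0252
grasp_force: 61.0
```

On the floor, light contact. Release and rise.

Request:
pendant([
  [[0, 0, 0], [0, 0, 0]],
  [[0, 0, 0], [0, 0, 0]],
  [[0, 0, 0], [0, 0, 0]],
  [[0, 0, 0], [0, 0, 0]],
  [[0, 0, 0], [0, 0, 0]],
  [[0, 0, 0], [0, 0, 0]],
], jaw=0.07)

```text
time: 14.68
tcp_pos: [0.5772, -0.0839, 0.1507]
tcp_rot: [0.0, 0.997, 0.076, 0.0]
force: [-0.1, -0.6, 0.3]
finger_gap: 0.0703
grasp_force: 0.0
```

Request:
pendant([
  [[0, 0, -0.15], [0, 0, 0]],
  [[0, 0, -0.4], [0, 0, 0]],
  [[0, 0, -0.75], [0, 0, 0]],
  [[0, 0, -1.15], [0, 0, 0]],
  [[0, 0, -1.5], [0, 0, 0]],
  [[-0.4, 0, -1.5], [0, 0, 0]],
  [[-0.8, 0, -1.5], [0, 0, 0]],
  [[-1.2, 0, -1.5], [0, 0, 0]],
  [[-1.5, 0, -1.5], [0, 0, 0]],
  [[-1.5, 0, -1.5], [0, 0, 0]],
  [[-1.5, 0, -1.5], [0, 0, 0]],
])

```text
time: 15.6
tcp_pos: [0.4278, -0.1072, 0.3013]
tcp_rot: [0.0, 0.997, 0.076, 0.001]
force: [1.3, 0.5, 0.7]
finger_gap: 0.0699
grasp_force: 0.0
```

```bash
python3 - <<'E'
from h import *
t=ctrl.snapshot("top")[160:300,225:425,::-1]; s=ctrl.snapshot("scene")[130:260,220:420,::-1]
b=np.hstack([cv2.resize(t,(400,280)),cv2.resize(s,(400,260+20))]); cv2.imwrite("pics/c7.png",cv2.convertScaleAbs(b,alpha=1.3))
E
```

```text
(no output)
```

View pics/c7.png

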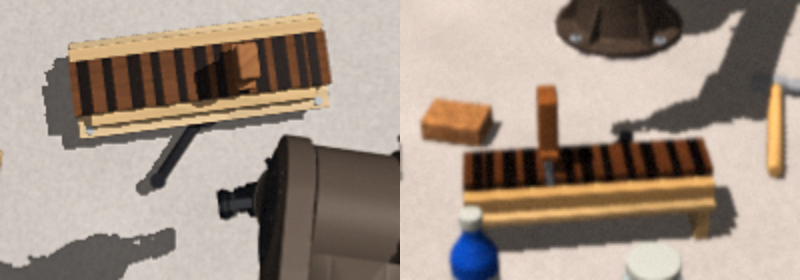

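The gauge stands upright in the groove (top view about (243,65), scene about (547,130)); the wing is at the left, and everything else is in place. Handing in.

```bash
python3 -c "
from rig import ctrl
print(ctrl.close_job())"
```

```text
the job is handed in; nothing more can be done
None
```

The rail is clamped with the knob against its stop. The gauge was dragged along the rail until it dropped into the groove about 57 mm right of the rail's middle, and it now stands on the groove's floor, released; the job is handed in at about 16 s of robot time.

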